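# Put the rug hook away in its craft case

### The job

Lift the lid of the plywood craft case open until it leans back on its stop by itself. Then pull the wooden-handled rug hook out of the white ceramic jar and lay it down flat inside the open case, without dropping it from a height. Keep the jar upright about where it stands, and do not push over or shove the things standing around.

Things in the scene. Friction and masses are not known exactly. Their poses are not given: they have to be found in the camera images.
- case: Fixed plywood case, outside 140 (x) x 260 (y) x 55 (z) mm, walls and floor 6 mm, open on top under its lid. Origin: centre of its underside, on the table. Own x points from the front (lip side) to the hinge side, y along its length, z up. Place and yaw vary; it may be left or right of the robot's middle.
- case_floor (a point): Centre of the case's inner floor (6 mm above the case's underside); axes as the case. Inner space 128 (x) x 248 (y) mm, 49 mm deep.
- lid (a joint): Angle of the case lid, rad: 0 shut, 1.8 fully open on its stop (13 degrees beyond upright). A light (200 g), freely turning wooden lid, 140 x 260 x 8 mm, lying on the rim; let go before upright it falls shut, beyond upright it falls open on to its stop and stays.
- lid_hinge (a point): Point on the hinge axis, mid-length, at the far (+x of the case) top edge of the case, 55 mm above the table; the axis is the case's y. The point turns with the lid: positive lid angles raise the front edge.
- lip (a point): Grip point of the lid's lip: a flat wooden tongue, 40 mm wide (y), 10 mm thick, sticking out 40 mm beyond the middle of the lid's front edge. The point lies 26 mm out from that edge, 166 mm from the hinge axis, 58 mm above the table (lid shut); free space under and beside it. Turns with the lid; axes as the case when shut. Pinched across its 40 mm, the lid pivots between the fingers.
- jar: Loose squat round white ceramic jar, 84 mm outside diameter, 80 mm tall, walls 4 mm, floor 6 mm, about 0.6 kg. Origin: centre of its underside on the table, z up. The rug hook leans in it toward the jar's +x side.
- jar_rim (a point): Centre of the jar's mouth, 80 mm above its underside.
- hook: Loose rug hook, 200 mm long, about 60 g: straight steel shank 8 mm thick, 85 mm long with a small bent tip, then a straight wooden handle 18 x 18 x 115 mm. Origin at the steel tip, z from tip to handle end, x and y square to the handle's faces. It stands tip down in the jar, leaning about 40 degrees toward its own +x side (y level). It balances about 85 mm from the tip.
- hook_tip (a point): The steel tip end of the hook; axes as the hook.
- hook_end (a point): The far end of the wooden handle, 200 mm from the tip; axes as the hook. At the start the handle rests on the jar's rim about 104 mm from the tip, so the upper 95 mm of it stand clear outside.
- twine: Bystander: loose spool of brown twine, 72 mm diameter, 84 mm tall; origin under its centre.
- glass_jar: Bystander: loose glass jar with a band of sacking, 74 mm diameter, 98 mm tall; origin under its centre.
- glue: Bystander: loose white bottle, 48 mm diameter, 120 mm tall; origin under its centre.
There are look-alikes about, which are no part of the job. There is more than one size of the hook; the job needs the smaller.

How it is judged:
By the outcome, as a careful person would: the job done as asked, in the order asked, and still so for the second after the job is handed in, with the robot touching nothing.
It also fails if it takes over 58 s, if anything falls off the work surface, if the arm or the gripper's body presses on something with over 40 N, if the wrist force passes 120 N, or if a joint passes its speed limit or range.

### The arm

A 6-joint arm with a two-finger parallel gripper is mounted at the origin on the work surface. World frame = base frame: x ahead of the robot, y to its left, z up, the work surface at z = 0. Lengths are in m, angles in rad, forces in N, time in s.
With the tool pointing down it reaches from about 0.375 to 0.9 m from the base axis. Payload 3.1 kg.
Tool frame: the origin (TCP) lies at the very end of the fingers, on their centre line; the grasp point (between the pads) lies 19 mm behind it; z points along the fingers, y is the line along which they close (so a half turn about z gives the same grasp; the last joint's range is limited). The gripper opens to 85 mm and grips with 20 to 120 N. Pads are 22 mm wide; open, the fingers measure 114 mm over their backs; the gripper's body (76 mm by 85 mm) begins 54 mm behind the grasp point. The pads swing forward as they close: fully open they stand 13 mm farther back than shut.
Start: joints at [1.083, 0.527, 1.433, -0, 1.181, -0.178], TCP at [0.19, 0.595, 0.199] pointing down, gripper open.
Joint ranges: [-3.08, 3.08], [-0.75, 2.2], [0.22, 2.44], [-1.43, 4.57], [0, 2.65], [-2.85, 2.85]. Speed limits (rad/s): [2.79, 2.79, 3.14, 3.14, 3.14, 3.14].

### API

Orientations are given as a unit quaternion [x, y, z, w].
In Python, from station import telemetry, snapshot, ticket gives the robot as it stands.
- The arm moves only by the tool move_arm, never from a script. Its argument "commands" is text: rows parted by semicolons, each of 7 numbers parted by spaces: the shift along the tool's x, y, z in mm, then the turn, a rotation vector about the tool's x, y, z in degrees, then the opening, from -1 (shut) to 1 (fully open). A call has exactly 5 rows; each row is the pose to reach, as a shift and turn from the pose commanded when the call began, along the tool's axes at that moment; what a row does not reach only later rows make up. A row lasts 1/8 s, in which the tool goes at most 62.5 mm and 10.7 degrees, less where a joint would pass 70% of its speed; a pose out of reach is approached as far as the arm can. A call with a gripper value outside its range is refused whole. The fingers move at their own pace and stop on an object; "grip_force" is the grip in N (left out, the last holds). Time passes only in rows, so rows that repeat a pose let the fingers close, or fill a call up. It gives the time, the measured TCP pose, the force, the opening and the grip force at its end, in the units of the state.
- telemetry.sense(): the state, without advancing time (a new reading comes with each control period).
- snapshot(name): name is "side" or "top" or "wrist"; returns a dict with "image" (400x640x3 uint8, red, green, blue), "fx", "fy", "cx", "cy" (pixels), "k1" (the pictures are not rectified: a ray, as slopes to the right and down, at radius r is drawn at 1 + k1 r^2 times it, then the intrinsics apply), "pose" (4x4, takes a point from camera to world coordinates). Camera axes: x right, y down, z forward; pixel columns grow to the right and rows downward; lengths in m; the calibration is good to about 2 mm. A picture is of the moment at which its call begins. There is no depth.
- ticket.sign_off(): hands the job in; it is judged then, once.
The state is a dict: "t": time; "q": joint angles; "qd": joint speeds; "tau": joint torques, N m; "tcp_pos": TCP position; "tool_rot": TCP orientation; "force": force on the tool from outside, world axes, zero at the start; "ft_torque": the same for the moment, N m; "finger_gap": opening from 0.0 (shut) to 1.0 (fully open); "gripper_force": force on a finger pad.
Only numpy, scipy, OpenCV 4.12 (cv2) and the standard library are available. Lean on these libraries where they do the work, as an engineer would, in place of code of your own. Each camera call takes 0.05 s, during which the arm holds its last target. There are 200 camera calls.

## Working session

There is one attempt and no reset: what is moved stays moved. The work goes in short steps, Python scripts to look and compute and a tool call to move; the robot and the scene stay as the last step left them, time stands still between calls to the robot, and variables do not carry over. Pictures are saved under pics/ and viewed, at most 10 in all, crops included, and the job is handed in when it is done.

Besides the shell and the picture viewer there is one more tool, called as name(argument=value, ...), one argument or row to a line, values as JSON. move_arm: Moves the arm, as the interface text tells. Its arguments: {"type":"object","properties":{"commands":{"type":"string"},"grip_force":{"type":"number"}},"required":["commands"]}

```bash
mkdir -p pics
cat > h.py <<'E'
import numpy as np, cv2, pickle
from scipy.spatial.transform import Rotation as R
from station import telemetry, snapshot, ticket
def snap(n,f):
    s=snapshot(n); cv2.imwrite(f'pics/{f}.png',s['image'][:,:,::-1]); pickle.dump(s,open(f'pics/{f}.pkl','wb')); return s
def load(f): return pickle.load(open(f'pics/{f}.pkl','rb'))
def ray(s,u,v):
    K=np.array([[s['fx'],0,s['cx']],[0,s['fy'],s['cy']],[0,0,1.]])
    p=cv2.undistortPoints(np.array([[[u,v]]],float),K,np.array([s['k1'],0,0,0.]))[0,0]
    T=np.array(s['pose']); d=T[:3,:3]@np.array([p[0],p[1],1]); return T[:3,3],d/np.linalg.norm(d)
def plane(s,u,v,z):
    o,d=ray(s,u,v); return o+d*(z-o[2])/d[2]
def tri(*obs):
    A=np.zeros((3,3));b=np.zeros(3);L=[]
    for s,u,v in obs:
        o,d=ray(s,u,v);P=np.eye(3)-np.outer(d,d);A+=P;b+=P@o;L.append((o,d))
    x=np.linalg.solve(A,b); return x,[np.linalg.norm(np.cross(x-o,d)) for o,d in L]
def proj(s,p):
    T=np.array(s['pose']); c=T[:3,:3].T@(np.array(p)-T[:3,3]); a=c[:2]/c[2]; a=a*(1+s['k1']*(a@a)); return a[0]*s['fx']+s['cx'],a[1]*s['fy']+s['cy']
E
python3 - <<'E'
from h import *
a=snap('side','s0');b=snap('top','t0');c=snap('wrist','w0')
cv2.imwrite('pics/st.png',cv2.resize(np.vstack([a['image'],b['image']])[:,:,::-1],(480,600)))
for s in(a,b,c):print(s['fx'],s['k1'],np.round(s['pose'],3).tolist())
E
```

```text
448.6036259704902 -0.10238999044533235 [[0.931, -0.259, 0.256, 0.127], [-0.364, -0.685, 0.631, -0.789], [0.012, -0.68, -0.733, 1.062], [0.0, 0.0, 0.0, 1.0]]
509.55810675719664 -0.031187432373899857 [[0.014, -0.974, 0.227, 0.161], [-1.0, -0.013, 0.006, 0.013], [-0.003, -0.227, -0.974, 1.513], [0.0, 0.0, 0.0, 1.0]]
334.36932163893727 -0.07019017420160013 [[0.304, 0.911, 0.279, 0.119], [0.953, -0.29, -0.093, 0.617], [-0.004, 0.294, -0.956, 0.373], [0.0, 0.0, 0.0, 1.0]]
```

View pics/t0.png

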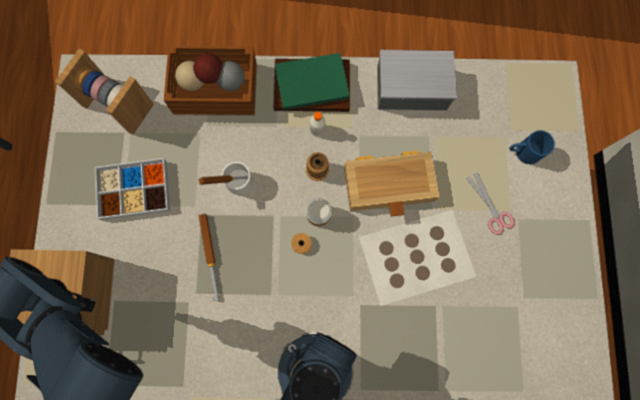

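View pics/s0.png

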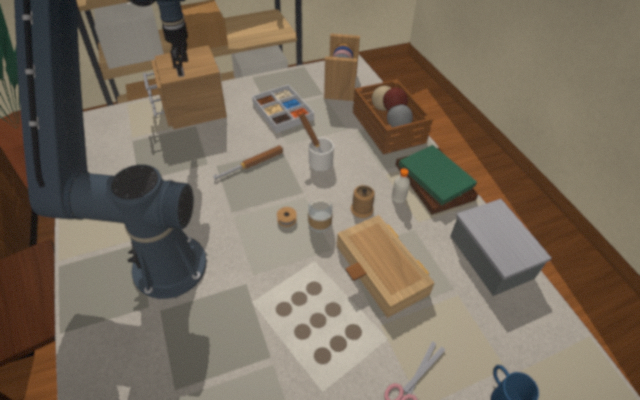

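The top view shows the case at about (392,180) with its lip at (397,210). The white jar is at (236,177) with the hook handle in it, its end near (201,180). Bystanders are twine (317,165), glass jar (320,212) and glue (317,123).

There are two hook candidates: the one in the jar at (215,180), and a larger one lying on the table at (210,255). The one in the white jar fits, being smaller and leaning in the jar. I'll confirm that in one enlarged crop.

Run:
```python
from h import *
def tile(f,x,y,w):
    im=cv2.imread(f'pics/{f}.png');h=w*3//4;k=400/w
    t=cv2.resize(im[y:y+h,x:x+w],(400,300),interpolation=cv2.INTER_CUBIC)
    for g in range(0,w,10):
        cv2.line(t,(int(g*k),0),(int(g*k),6 if g%20 else 12),(0,0,255),1)
        if g<h: cv2.line(t,(0,int(g*k)),(6 if g%20 else 12,int(g*k)),(0,0,255),1)
    return t
A=np.hstack([tile('t0',190,150,80),tile('t0',340,145,104)])
B=np.hstack([tile('s0',280,105,80),tile('s0',332,212,108)])
cv2.imwrite('pics/c0.png',np.vstack([A,B]))
```

```text
(no output)
```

View pics/c0.png

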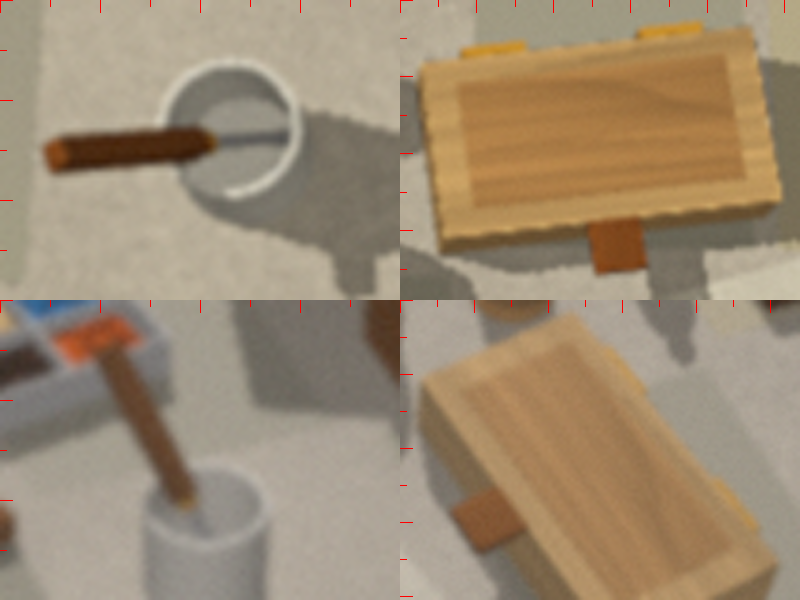

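The crop confirms it: the jar hook has its handle end at top (201,181) / side (301,115), and the jar rim centre is at top (236,176) / side (321,146). The lip centre is at top (397,209) / side (356,271).

Run:
```python
from h import *
s=load('s0');t=load('t0')
J=lambda x,y:(t,190+x/5,150+y/5)
JS=lambda x,y:(s,280+x/5,105+(y-300)/5)
C=lambda x,y:(t,340+(x-400)/3.846,145+y/3.846)
CS=lambda x,y:(s,332+(x-400)/3.704,212+(y-300)/3.704)
P={'rim':(J(232,130),JS(207,507)),'hend':(J(56,155),JS(107,350)),'ferr':(J(210,141),JS(187,500)),
'lip':(C(619,245),CS(490,520)),'lipL':(C(597,273),CS(452,512)),'lipR':(C(647,267),CS(484,552)),'FL':(C(440,240),CS(420,382)),'HL':(C(420,65),CS(572,315)),'HR':(C(752,30),CS(775,560))}
for k,v in P.items():
    x,e=tri(*v);print(k,np.round(x*1e3).tolist(),np.round(np.array(e)*1e3,1))
for n,uv,z in(('FR',C(780,203),.063),('FL',C(440,240),.063),('HL',C(420,65),.063),('HR',C(752,30),.063),('liptop63',C(619,245),.063)):print(n,np.round(plane(*uv,z)*1e3))
for n,uv,z in(('twine',(t,317,160),.084),('glass',(t,320,207),.098),('glue',(t,317,116),.12),('lying big hook',(t,203,214),.0),('spool',(t,301,243),.02),('candle',(t,415,258),0)):print(n,np.round(plane(*uv,z)*1e3))
S=telemetry.sense();print(S)
```

```text
rim [551.0, 237.0, 77.0] [2.4 2.4]
hend [514.0, 321.0, 156.0] [1.6 1.6]
ferr [543.0, 250.0, 75.0] [1.1 1.1]
lip [463.0, -233.0, 59.0] [2.3 2.3]
lipL [442.0, -216.0, 57.0] [2.1 2.1]
lipR [448.0, -254.0, 57.0] [3.4 3.4]
FL [467.0, -98.0, 52.0] [2.5 2.5]
HL [604.0, -83.0, 56.0] [1.9 1.9]
HR [633.0, -339.0, 66.0] [2.1 2.1]
FR [ 494. -355.   63.]
FL [462. -97.  63.]
HL [600. -82.  63.]
HR [ 632. -339.   63.]
liptop63 [ 460. -232.   63.]
twine [598.   2.  84.]
glass [455.  -8.  98.]
glue [721.   4. 120.]
lying big hook [449. 345.   0.]
spool [362.  46.  20.]
candle [ 325. -292.    0.]
{'t': 0.15, 'q': array([ 1.08354013e+00,  5.28267792e-01,  1.43362431e+00, -2.66480928e-05,
        1.18140676e+00, -1.78505106e-01]), 'qd': array([-0.00167647, -0.00282759, -0.0045223 ,  0.00185901,  0.00200794,
        0.00013768]), 'tau': array([ 8.38045271e-04, -4.42745268e+01, -1.78276545e+01, -2.13221047e-04,
        5.61763445e-03, -4.49128478e-06]), 'tcp_pos': array([0.18960858, 0.59489981, 0.19814396]), 'tool_rot': array([ 1.53758039e-01,  9.88108161e-01, -8.10302006e-04, -2.67121202e-04]), 'force': array([-0.2065988 ,  0.71224474,  0.15730639]), 'ft_torque': array([ 0.07061337, -0.03946272,  0.00141455]), 'gripper_force': 0.0, 'finger_gap': 0.9957832317626271}
```

```bash
cat >> h.py <<'E'
def rel(targets,S=None,Rt=None):
    """targets: list of (xyz mm, Rotation or None); prints tool-frame shift mm and rotvec deg from now"""
    S=S or telemetry.sense(); R0=R.from_quat(S['tool_rot']); p0=np.array(S['tcp_pos'])*1e3
    for p,r in targets:
        print(np.round(R0.inv().apply(np.array(p)-p0),1).tolist(),np.round((R0.inv()*r).as_rotvec(degrees=True),1).tolist() if r is not None else '')
def down(yaw_y,tilt=None):
    a=np.deg2rad(yaw_y);y=np.array([np.cos(a),np.sin(a),0]);z=np.array([0,0,-1.]);x=np.cross(y,z)
    return R.from_matrix(np.stack([x,y,z],1))
E
python3 - <<'E'
from h import *
d=down(96.6)
rel([((330,430,260),d),((450,300,260),d),((500,100,260),d),((500,0,260),d)])
S=telemetry.sense();S['tcp_pos']=[.5,.0,.26];S['tool_rot']=d.as_quat();rel([((453,-231,110),d),((453,-231,36),d)],S)
E
```

```text
[-183.8, -114.5, -61.7] [-0.1, -0.0, -24.3]
[-337.7, -201.9, -61.6] [-0.1, -0.0, -24.3]
[-446.1, -377.3, -61.3] [-0.1, -0.0, -24.3]
[-476.5, -472.6, -61.2] [-0.1, -0.0, -24.3]
[73.2, -224.1, 150.0] [0.0, 0.0, 0.0]
[73.2, -224.1, 224.0] [0.0, 0.0, 0.0]
```

move_arm(
  commands="-45 -28 -30 0 0 -8 1; -90 -57 -55 0 0 -16 1; -140 -86 -62 0 0 -24 1; -188 -115 -62 0 0 -24 1; -240 -145 -62 0 0 -24 1",
)

```text
t: 0.78
tcp_pos: [0.3753, 0.383, 0.261]
tool_rot: [-0.055, 0.998, 0.0, 0.0]
force: [0.8, -0.0, 0.6]
finger_gap: 1.002
gripper_force: 0.0
```

Run:
```python
from h import *
S=telemetry.sense();print(S['tcp_pos'],S['q'])
d=down(96.6)
rel([((450,280,260),d),((500,100,260),d),((500,0,240),d),((453,-231,110),d)])
```

```text
[0.37527357 0.38297326 0.26100599] [ 5.86970626e-01  3.36136294e-01  1.57765842e+00  9.71139921e-05
  1.22746387e+00 -1.09454025e+00]
[-62.9, -110.6, 1.0] [0.0, 0.0, -0.3]
[-92.7, -295.0, 1.0] [0.0, 0.0, -0.3]
[-81.7, -394.4, 20.9] [0.0, 0.0, -0.3]
[-9.4, -618.8, 150.9] [0.0, 0.0, -0.3]
```

move_arm(
  commands="-30 -55 0 0 0 0 1; -58 -110 0 0 0 0 1; -72 -170 0 0 0 0 1; -85 -230 0 0 0 0 1; -92 -290 0 0 0 0 1",
)

```text
t: 1.4
tcp_pos: [0.4984, 0.1042, 0.2608]
tool_rot: [-0.055, 0.998, 0.0, 0.0]
force: [0.7, -0.4, 0.0]
finger_gap: 1.001
gripper_force: 0.0
```

move_arm(
  commands="10 -60 5 0 0 0 1; 20 -120 15 0 0 0 1; 32 -180 30 0 0 0 1; 45 -240 50 0 0 0 1; 65 -295 70 0 0 0 1",
)

```text
t: 2.02
tcp_pos: [0.4661, -0.1947, 0.1911]
tool_rot: [-0.055, 0.998, -0.0, 0.001]
force: [0.7, 0.2, 0.3]
finger_gap: 0.999
gripper_force: 0.0
```

Run:
```python
from h import *
S=telemetry.sense();print(S['tcp_pos'],S['q'])
d=down(96.6)
rel([((453,-231,110),d)])
```

```text
[ 0.46605434 -0.19465871  0.19107936] [-6.17349252e-01  3.77110834e-01  1.73893657e+00  2.12585053e-04
  1.02414079e+00 -2.29821638e+00]
[17.1, -34.6, 81.1] [-0.0, 0.1, -0.3]
```

move_arm(
  commands="8 -17 35 0 0 0 1; 17 -35 60 0 0 0 1; 17 -35 76 0 0 0 1; 17 -35 76 0 0 0 1; 17 -35 76 0 0 0 1",
)

```text
t: 2.65
tcp_pos: [0.4533, -0.2291, 0.116]
tool_rot: [-0.055, 0.998, -0.0, 0.0]
force: [-0.5, -0.1, 0.2]
finger_gap: 0.999
gripper_force: 0.0
```

Run:
```python
from h import *
s=snap('wrist','w1')
for n,p in(('lip58',(.453,-.231,.058)),('lipfront',(.4395,-.2325,.063)),('tcp',telemetry.sense()['tcp_pos'])):print(n,proj(s,p))
```

```text
lip58 (np.float64(313.17459987469556), np.float64(197.81716079581528))
lipfront (np.float64(313.12556826672335), np.float64(181.58536594409384))
tcp (np.float64(315.92412453629606), np.float64(230.45589316130884))
```

View pics/w1.png

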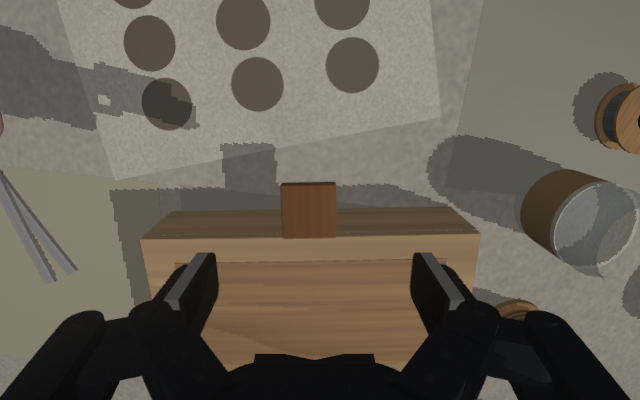

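The wrist view shows the lip with its front edge at (281–335, 183) and rear at (282–336, 237). It is square to the fingers and about 3 mm off in y.

Run:
```python
from h import *
s=load('w1')
for u,v in((281,183),(335,182),(282,237),(336,237),(143,239),(479,234)):print(np.round(plane(s,u,v,.063)*1e3,1))
f=(plane(s,281,183,.063)+plane(s,335,182,.063))/2*1e3
ax=np.array([.993,.115,0]);g=f+14*ax;print(g)
rel([((g[0],g[1],36),down(96.6))])
# two-view height check: wrist + top
t=load('t0');x,e=tri((s,308,182.5),(t,340+222/3.846,145+270/3.846));print(x,e)
```

```text
[ 443.  -254.9   63. ]
[ 438.1 -217.2   63. ]
[ 484.3 -250.8   63. ]
[ 479.9 -211.    63. ]
[ 498.4 -356.    63. ]
[ 466.1 -104.    63. ]
[ 454.46091992 -234.42126458   63.        ]
[-0.3, -5.3, 80.3] [-0.1, 0.1, -0.3]
[ 0.44372631 -0.23579256  0.05036304] [np.float64(0.0002608220874072732), np.float64(0.0002608220874071922)]
```

move_arm(
  commands="0 -5 40 0 0 0 1; 0 -5 80 0 0 0 1; 0 -5 80 0 0 0 -1; 0 -5 80 0 0 0 -1; 0 -5 80 0 0 0 -1",
  grip_force=30,
)

```text
t: 3.32
tcp_pos: [0.4547, -0.2348, 0.0373]
tool_rot: [-0.055, 0.998, -0.001, 0.001]
force: [0.1, -0.8, -0.4]
finger_gap: 0.381
gripper_force: 0.0
```

Run:
```python
from h import *
S=telemetry.sense();print(S['tcp_pos'],S['force'],S['finger_gap'])
p0=np.array(S['tcp_pos'])*1e3;R0=R.from_quat(S['tool_rot'])
for a in range(0,106,8):
    r=np.deg2rad(a); a0=np.arctan2(3,166)
    dx=166*(np.cos(a0)-np.cos(a0+r)); dz=166*(np.sin(a0+r)-np.sin(a0))
    print(a,np.round(R0.inv().apply(np.array([.993*dx,.115*dx,dz]))).tolist())
```

```text
[ 0.45472904 -0.23480594  0.03730914] [ 0.07344661 -0.79010062 -0.35087027] 0.3805916900461666
0 [0.0, 0.0, 0.0]
8 [-2.0, -0.0, -23.0]
16 [-7.0, -0.0, -46.0]
24 [-16.0, -0.0, -67.0]
32 [-27.0, -0.0, -87.0]
40 [-41.0, -0.0, -106.0]
48 [-57.0, -0.0, -122.0]
56 [-76.0, -0.0, -136.0]
64 [-96.0, 0.0, -147.0]
72 [-118.0, 0.0, -155.0]
80 [-140.0, 0.0, -161.0]
88 [-164.0, 0.0, -163.0]
96 [-187.0, 0.0, -161.0]
104 [-209.0, 1.0, -157.0]
```

move_arm(
  commands="0 0 0 0 0 0 -1; 0 0 0 0 0 0 -1; 0 0 0 0 0 0 -1; 0 0 0 0 0 0 -1; 0 0 0 0 0 0 -1",
)

```text
t: 3.95
tcp_pos: [0.4534, -0.234, 0.0354]
tool_rot: [-0.055, 0.998, 0.0, -0.0]
force: [-0.2, -0.1, -0.5]
finger_gap: 0.002
gripper_force: 0.0
```

Run:
```python
from h import *
s=snap('wrist','w2')
```

```text
(no output)
```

View pics/w2.png

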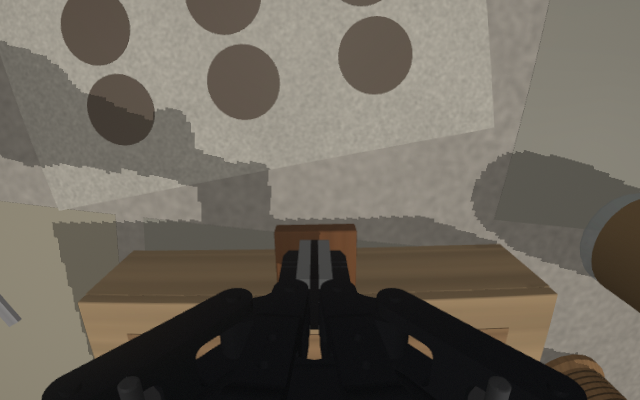

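Run:
```python
from h import *
s=load('w2');S=telemetry.sense();p=S['tcp_pos']
print(np.round(s['pose'],3).tolist(),p)
print('tcp',proj(s,p),'grasp',proj(s,p+[0,0,.019]))
for z in(.02,.03,.04,.05,.063):print(z,[np.round((plane(s,u,v,z)*1e3),1).tolist() for u,v in((275,226),(356,226))],np.round(plane(s,82,300,z)-plane(s,555,293,z),3))
w=load('w1')
for a,b in(((281,183),(275,226)),((335,182),(356,226)),((143,239),(82,300)),((479,234),(555,293))):
  x,e=tri((w,*a),(s,*b));print(np.round(x*1e3),np.round(e,4))
```

```text
[[-0.11, 0.95, 0.292, 0.379], [0.994, 0.105, 0.031, -0.243], [-0.001, 0.293, -0.956, 0.21], [0.0, 0.0, 0.0, 1.0]] [ 0.45345452 -0.23400197  0.03543415]
tcp (np.float64(316.07680562649557), np.float64(229.9346294462768)) grasp (np.float64(316.2609031891719), np.float64(244.618282362867))
0.02 [[460.2, -258.5, 20.0], [454.7, -209.2, 20.0]] [ 0.041 -0.324 -0.   ]
0.03 [[456.0, -257.7, 30.0], [450.8, -210.9, 30.0]] [ 0.039 -0.307  0.   ]
0.04 [[451.7, -256.9, 40.0], [446.8, -212.7, 40.0]] [ 0.037 -0.29   0.   ]
0.05 [[447.4, -256.1, 50.0], [442.8, -214.5, 50.0]] [ 0.035 -0.273  0.   ]
0.063 [[441.9, -255.0, 63.0], [437.7, -216.9, 63.0]] [ 0.032 -0.251  0.   ]
[ 445. -256.   55.] [0.0001 0.0001]
[ 438. -217.   62.] [0.0002 0.0002]
[ 500. -358.   59.] [0.0003 0.0003]
[ 467. -102.   60.] [0.0004 0.0004]
```

The wrist view shows the fingers fully shut at about (315,240), over or through the lip. I'll check with the side camera in a crop.

Run:
```python
from h import *
s=snap('side','s1')
im=cv2.imread('pics/s1.png');w=cv2.imread('pics/w2.png')
a=cv2.resize(im[200:320,300:440],(560,480),interpolation=cv2.INTER_CUBIC)[:, :400]
b=cv2.resize(w[200:320,250:380],(400,370),interpolation=cv2.INTER_CUBIC)
o=np.zeros((480,800,3),np.uint8);o[:,:400]=a;o[:370,400:]=b;cv2.imwrite('pics/c1.png',o)
print(proj(s,telemetry.sense()['tcp_pos']))
```

```text
(np.float64(351.499702715037), np.float64(277.8699029394636))
```

View pics/c1.png

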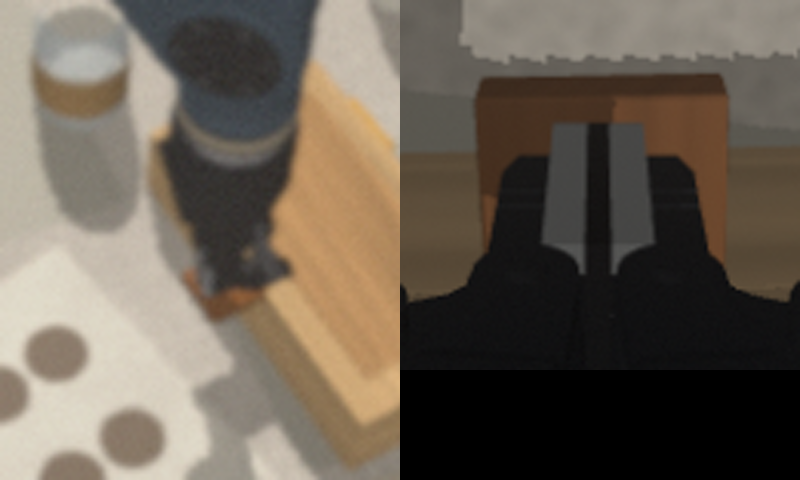

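Run:
```python
from h import *
w=load('w1');Rw=down(96.6);p=np.array([.4533,-.2291,.116])
for x in(0,11):
  for b in(0,-13):print('w1',x,b,np.round(proj(w,p+Rw.apply([x/1e3,.0425,b/1e3]))),np.round(proj(w,p+Rw.apply([x/1e3,-.0425,b/1e3]))))
s=load('w2');p=np.array([.4535,-.234,.0354])
for x in(0,11):
  for b in(0,-10,-20,-28,-40):print('w2',x,b,np.round(proj(s,p+Rw.apply([x/1e3,0,b/1e3]))),round(p[2]*1e3-b))
```

```text
w1 0 0 [391. 230.] [241. 230.]
w1 0 -13 [396. 239.] [236. 240.]
w1 11 0 [392. 211.] [240. 212.]
w1 11 -13 [398. 220.] [234. 220.]
w2 0 0 [316. 230.] 35
w2 0 -10 [316. 237.] 45
w2 0 -20 [316. 246.] 55
w2 0 -28 [316. 253.] 63
w2 0 -40 [317. 265.] 75
w2 11 0 [316. 212.] 35
w2 11 -10 [316. 218.] 45
w2 11 -20 [316. 225.] 55
w2 11 -28 [316. 232.] 63
w2 11 -40 [316. 243.] 75
```

Both views fit the fingertips ending about 35 mm behind the reported TCP. The pads sit just above the lip with no contact force. I'll check with the side camera, then open and go lower.

Run:
```python
from h import *
s=load('s1')
for z in(.035,.045,.055,.065,.075,.085):print(z,np.round(proj(s,[.4535,-.234,z]),1), 'crop',np.round((np.array(proj(s,[.4535,-.234,z]))-[300,200])*4))
```

```text
0.035 [351.5 277.9] crop [206. 312.]
0.045 [351.8 275.9] crop [207. 304.]
0.055 [352.  273.9] crop [208. 296.]
0.065 [352.3 271.8] crop [209. 287.]
0.075 [352.6 269.7] crop [210. 279.]
0.085 [352.9 267.6] crop [211. 270.]
```

move_arm(
  commands="0 0 0 0 0 0 1; 0 0 0 0 0 0 1; 0 0 0 0 0 0 1; 0 0 0 0 0 0 1; 0 0 0 0 0 0 1",
)

```text
t: 4.68
tcp_pos: [0.4535, -0.234, 0.0355]
tool_rot: [-0.055, 0.998, -0.0, 0.0]
force: [0.5, 0.0, -0.4]
finger_gap: 1.003
gripper_force: 0.0
```

move_arm(
  commands="0 -2 16 0 0 0 1; 0 -2 32 0 0 0 1; 0 -2 32 0 0 0 1; 0 -2 32 0 0 0 -1; 0 -2 32 0 0 0 -1",
)

```text
t: 5.3
tcp_pos: [0.4539, -0.2361, 0.0037]
tool_rot: [-0.055, 0.998, -0.0, 0.0]
force: [0.5, -0.3, -0.4]
finger_gap: 0.604
gripper_force: 0.0
```

move_arm(
  commands="0 0 0 0 0 0 -1; 0 0 0 0 0 0 -1; 0 0 0 0 0 0 -1; 0 0 0 0 0 0 -1; 0 0 0 0 0 0 -1",
)

```text
t: 5.92
tcp_pos: [0.4528, -0.2333, 0.004]
tool_rot: [-0.055, 0.998, 0.002, -0.001]
force: [1.3, 7.3, 3.3]
finger_gap: 0.46
gripper_force: 29.6
```

move_arm(
  commands="-3 0 -29 0 0 0 -1; -11 0 -57 0 0 0 -1; -24 0 -82 0 0 0 -1; -41 0 -106 0 0 0 -1; -62 0 -126 0 0 0 -1",
)

```text
t: 6.55
tcp_pos: [0.5116, -0.2254, 0.1295]
tool_rot: [-0.056, 0.998, 0.003, -0.004]
force: [-1.7, 5.5, -4.8]
finger_gap: 0.461
gripper_force: 31.4
```

Run:
```python
from h import *
S=telemetry.sense();print(S['tcp_pos'],S['force'],S['finger_gap'],S['q'])
```

```text
[ 0.51160917 -0.22542119  0.12945791] [-1.70403426  5.47172462 -4.75788381] 0.4608898611887092 [-6.15105576e-01  5.35566503e-01  1.65869978e+00  4.34851462e-04
  9.58095098e-01 -2.29735805e+00]
```

move_arm(
  commands="-24 0 -16 0 0 0 -1; -56 0 -29 0 0 0 -1; -84 0 -36 0 0 0 -1; -113 0 -36 0 0 0 -1; -139 0 -33 0 0 0 -1",
)

```text
t: 7.18
tcp_pos: [0.6521, -0.2072, 0.1635]
tool_rot: [-0.056, 0.998, 0.005, -0.002]
force: [-2.7, 12.0, 3.0]
finger_gap: 0.464
gripper_force: 39.0
```

move_arm(
  commands="0 0 0 0 0 0 -1; 0 0 0 0 0 0 1; 0 0 0 0 0 0 1; 0 0 0 0 0 0 1; 0 0 0 0 0 0 1",
)

```text
t: 7.8
tcp_pos: [0.6533, -0.2146, 0.1625]
tool_rot: [-0.055, 0.999, -0.0, 0.0]
force: [-0.8, 0.1, -0.2]
finger_gap: 1.001
gripper_force: 0.0
```

Run:
```python
from h import *
S=telemetry.sense();print(S['tcp_pos'],S['force'],S['finger_gap'],S['q'])
s=snap('side','s2');w=snap('wrist','w3')
o=np.zeros((400,800,3),np.uint8);a=cv2.imread('pics/s2.png')[130:330,280:480];b=cv2.imread('pics/w3.png')
o[:,:400]=cv2.resize(a,(400,400),interpolation=cv2.INTER_CUBIC);o[:250,400:]=cv2.resize(b,(400,250));cv2.imwrite('pics/c2.png',o)
```

```text
[ 0.65330095 -0.21459156  0.16254184] [-0.78910756  0.09638317 -0.18852264] 1.0013101178006254 [-4.79433997e-01  6.51140412e-01  1.29654596e+00 -1.46885648e-04
  1.19380749e+00 -2.15941768e+00]
```

View pics/c2.png

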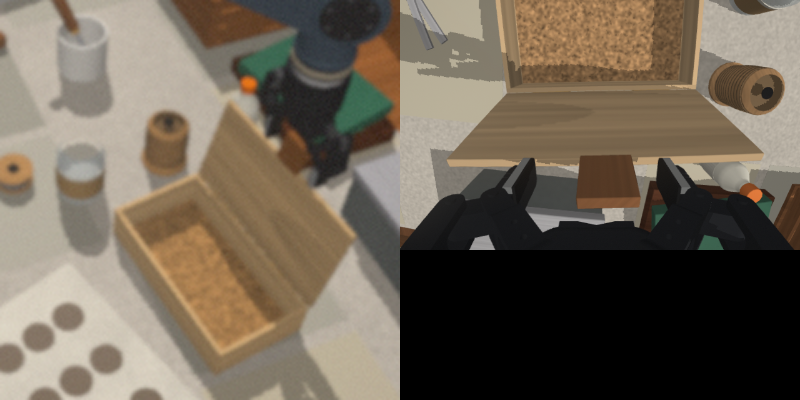

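The lid leans back open by itself, the case is empty with a cork-like floor, and the fingers are clear of the lip. Next I raise and travel to the hook.

Run:
```python
from h import *
u=np.array([-29,71,81.]);u/=np.linalg.norm(u);h=u*[1,1,0];h/=np.linalg.norm(h);print(u,np.degrees(np.arctan2(h[1],h[0])))
d=down(np.degrees(np.arctan2(h[1],h[0]))-90)
th=np.degrees(np.arccos(u[2]));f=d*R.from_euler('y',90-th,degrees=True)
print('x',f.as_matrix()[:,0],'z',f.as_matrix()[:,2])
G=np.array([543,250,75.])+60*u;z=f.as_matrix()[:,2]
np.savez('pick.npz',u=u,q=f.as_quat(),G=G)
pre=G+(53-90)*z;print('pre',pre,'TCP grasp',G+53*z)
rel([((653,-215,240),None),((600,-100,260),d),((560,120,250),d)])
```

```text
[-0.25997731  0.63649618  0.72614352] 112.21759426951832
x [-0.25997731  0.63649618  0.72614352] z [-0.27457308  0.67223065 -0.68754315]
pre [537.56056532 263.31723663 144.00770797] TCP grasp [512.84898808 323.8179947   82.12882447]
[0.4, -0.5, -77.5] 
[40.5, 119.6, -97.5] [-0.0, 0.0, 74.0]
[56.3, 342.6, -87.5] [-0.0, 0.0, 74.0]
```

move_arm(
  commands="0 0 -50 0 0 0 1; 0 0 -95 0 0 0 1; 25 45 -97 0 0 10 1; 40 100 -97 0 0 20 1; 44 155 -97 0 0 30 1",
)

```text
t: 8.52
tcp_pos: [0.5915, -0.0638, 0.2599]
tool_rot: [0.209, 0.978, 0.0, 0.0]
force: [0.4, 0.6, -0.1]
finger_gap: 1.001
gripper_force: 0.0
```

Run:
```python
from h import *
S=telemetry.sense();print(S['tcp_pos'],S['q'])
d=down(22.2)
rel([((560,120,240),d)])
```

```text
[ 0.59152761 -0.06380398  0.25988534] [-2.95179483e-01  4.23561263e-01  1.43697419e+00  1.19771176e-04
  1.28088410e+00 -1.44492325e+00]
[103.9, 154.9, 19.9] [0.0, 0.0, 43.7]
```

move_arm(
  commands="21 31 4 0 0 9 1; 42 62 8 0 0 18 1; 63 93 12 0 0 27 1; 84 124 16 0 0 36 1; 104 155 20 0 0 44 1",
)

```text
t: 9.15
tcp_pos: [0.5596, 0.12, 0.2396]
tool_rot: [0.559, 0.829, 0.0, 0.0]
force: [0.0, -0.3, 0.0]
finger_gap: 1.001
gripper_force: 0.0
```

Run:
```python
from h import *
S=telemetry.sense();print(S['tcp_pos'],S['q'])
p=np.load('pick.npz');f=R.from_quat(p['q']);z=f.as_matrix()[:,2]
rel([(p['G']+(53-k)*z,f) for k in(150,120,90)])
```

```text
[0.55956367 0.12003302 0.23958464] [ 1.61070282e-02  4.10708687e-01  1.51961147e+00  1.60064270e-05
  1.21082532e+00 -3.68185246e-01]
[97.5, 33.4, 54.3] [0.1, 46.6, -0.2]
[119.3, 33.4, 74.9] [0.1, 46.6, -0.2]
[141.1, 33.3, 95.6] [0.1, 46.6, -0.2]
```

move_arm(
  commands="20 8 10 0 9.4 0 1; 42 16 25 0 18.8 0 1; 66 25 42 0 28.2 0 1; 92 33 58 0 37.6 0 1; 119 33 75 0 46.6 0 1",
)

```text
t: 9.78
tcp_pos: [0.5467, 0.2416, 0.1645]
tool_rot: [0.511, 0.762, 0.222, -0.329]
force: [-0.4, -0.1, -0.3]
finger_gap: 0.996
gripper_force: 0.0
```

Run:
```python
from h import *
S=telemetry.sense();print(S['tcp_pos'],S['q'])
p=np.load('pick.npz');f=R.from_quat(p['q']);z=f.as_matrix()[:,2]
rel([(p['G']+(53-k)*z,f) for k in(120,60,0)])
s=snap('wrist','w4')
for k in(0,60,115):print(k,proj(s,(p['G']+(k-60)*p['u'])/1e3))
```

```text
[0.54670192 0.24159998 0.16446981] [-0.14475433  0.71463147  1.50860822  0.68622094  1.44725989 -0.81209322]
[1.3, -0.3, 1.2] [0.1, -0.2, 0.1]
[1.1, -0.4, 61.2] [0.1, -0.2, 0.1]
[0.9, -0.5, 121.2] [0.1, -0.2, 0.1]
0 (np.float64(313.47519025912436), np.float64(261.8006423155608))
60 (np.float64(313.51311862735713), np.float64(191.22147474125575))
115 (np.float64(313.555488505534), np.float64(117.48395674799966))
```

View pics/w4.png

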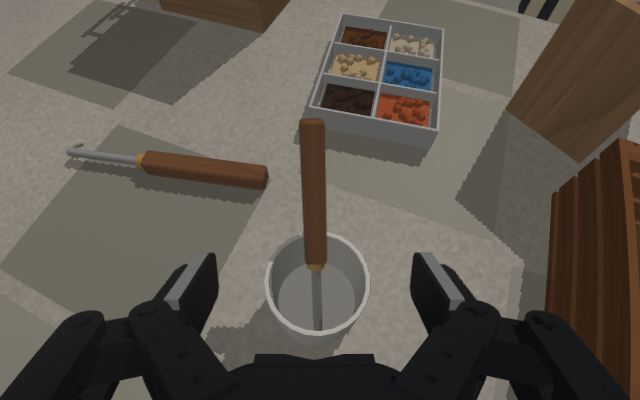

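The wrist view shows the handle from its end at (312,120) to the ferrule at (316,264), centred between the fingers at u = 217 and 411. It matches the prediction, so I advance and grip.

move_arm(
  commands="1 0 30 0 0 -1.6 1; 1 0 60 0 0 -1.6 1; 1 0 90 0 0 -1.6 1; 1 0 119 0 0 -1.6 1; 1 0 119 0 0 -1.6 1",
  grip_force=60,
)

```text
t: 10.45
tcp_pos: [0.5104, 0.323, 0.083]
tool_rot: [0.5, 0.77, 0.223, -0.326]
force: [0.2, -0.6, 0.9]
finger_gap: 1.0
gripper_force: 0.0
```

move_arm(
  commands="0 0 0 0 0 0 -1; 0 0 0 0 0 0 -1; 0 0 0 0 0 0 -1; 0 0 0 0 0 0 -1; 0 0 0 0 0 0 -1",
)

```text
t: 11.08
tcp_pos: [0.5126, 0.3219, 0.0838]
tool_rot: [0.501, 0.77, 0.225, -0.325]
force: [-0.8, -1.6, 1.9]
finger_gap: 0.197
gripper_force: 60.8
```

move_arm(
  commands="0 0 0 0 0 0 -1; 0 0 0 0 0 0 -1; 0 0 0 0 0 0 -1; 0 0 0 0 0 0 -1; 0 0 0 0 0 0 -1",
)

```text
t: 11.7
tcp_pos: [0.5124, 0.3222, 0.0836]
tool_rot: [0.501, 0.77, 0.225, -0.325]
force: [1.8, -3.2, 3.8]
finger_gap: 0.197
gripper_force: 61.1
```

Run:
```python
from h import *
S=telemetry.sense();print(S['tcp_pos'],S['q'],S['force'])
p=S['tcp_pos']*1e3;h=np.array([-.378,.926,0])
f=R.from_quat(S['tool_rot'])
rel([(p+[0,0,40],None),(p+[0,0,130]+8*h,None)])
print(f.as_matrix())
```

```text
[0.51240492 0.32219285 0.08359608] [-0.01667074  0.81234352  1.6041808   0.78346712  1.24030466 -0.89935036] [ 1.84019634 -3.19809117  3.83520254]
[29.0, 0.8, -27.5] 
[99.9, 2.9, -83.5] 
[[-0.28685554  0.91759864 -0.27518472]
 [ 0.62492546  0.39696032  0.67222815]
 [ 0.72607305  0.02086243 -0.68730102]]
```

move_arm(
  commands="15 0.5 -13 0 0 0 -1; 33 1 -29 0 0 0 -1; 54 1.5 -46 0 0 0 -1; 77 2 -65 0 0 0 -1; 100 3 -84 0 0 0 -1",
)

```text
t: 12.32
tcp_pos: [0.5081, 0.3301, 0.2155]
tool_rot: [0.501, 0.77, 0.224, -0.326]
force: [1.1, -0.6, -1.3]
finger_gap: 0.197
gripper_force: 60.4
```

Run:
```python
from h import *
S=telemetry.sense();print(S['tcp_pos'],S['q'],S['force'],S['finger_gap'])
p=S['tcp_pos']*1e3
f=R.from_quat(S['tool_rot']);d=down(22.2);e=down(6.6)
rel([(p+[0,0,60],None),((540,240,300),f),((550,100,280),d)])
s=snap('wrist','w5');t=snap('side','s5')
o=np.zeros((400,800,3),np.uint8)
o[:,:400]=cv2.resize(cv2.imread('pics/s5.png')[50:250,220:420],(400,400),interpolation=cv2.INTER_CUBIC)
o[:250,400:]=cv2.resize(cv2.imread('pics/w5.png'),(400,250));cv2.imwrite('pics/c3.png',o)
```

```text
[0.50810983 0.33011296 0.21545023] [-0.00345794  0.61294766  1.55179472  0.74647764  1.41782121 -0.7118263 ] [ 1.08593562 -0.61774479 -1.26889414] 0.1969624955542971
[43.6, 1.1, -41.2] 
[-3.9, -5.0, -127.5] [0.0, 0.0, 0.0]
[-108.7, -51.9, -210.6] [0.5, -46.6, 1.6]
```

View pics/c3.png

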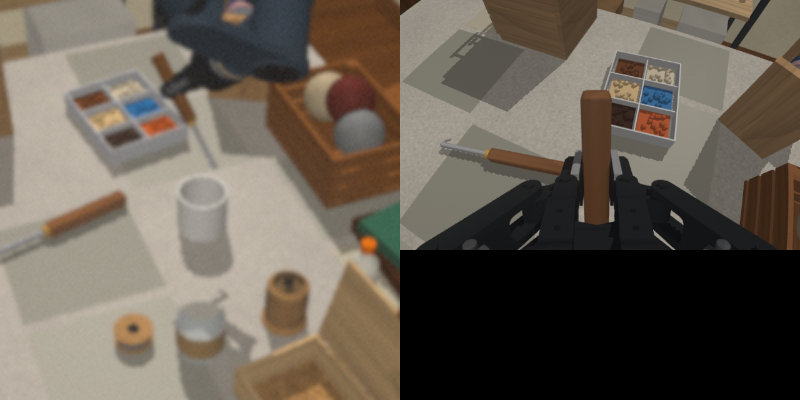

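The hook is out and firmly held, and the jar is upright in place at crop (202,205). Next I carry it to the case while levelling the hook.

move_arm(
  commands="0 0 -55 0 0 0 -1; -4 -5 -105 0 -5 0 -1; -25 -15 -140 0 -15 0.5 -1; -52 -25 -165 0 -25 1 -1; -80 -38 -188 0 -35 1.3 -1",
)

```text
t: 13.05
tcp_pos: [0.5491, 0.1367, 0.2844]
tool_rot: [0.554, 0.827, 0.059, -0.079]
force: [0.2, 0.7, -0.7]
finger_gap: 0.2
gripper_force: 60.4
```

Run:
```python
from h import *
w=load('w5');T=np.array(w['pose']);p=np.array([.5081,.3301,.2155]);f=R.from_quat([.501,.77,.224,-.326])
o,dd=ray(w,312,150);o=f.inv().apply(o-p);dd=f.inv().apply(dd)
for zz in(-.053,-.062):print('end rel tool',np.round((o+dd*(zz-o[2])/dd[2])*1e3,1))
S=telemetry.sense();print(S['tcp_pos'],S['q'],S['force'],S['finger_gap'])
e=down(6.6)
rel([((550,100,270),down(22.2)),((545,-100,240),e)])
```

```text
end rel tool [ 53.2  -0.7 -53. ]
end rel tool [ 54.7  -0.6 -62. ]
[0.54914664 0.13667253 0.28435046] [-0.06189654  0.37856044  1.45954746  0.18463875  1.38493737 -0.49309149] [ 0.23785024  0.65103396 -0.74245162] 0.20021833231519204
[-36.4, -13.2, 7.2] [0.5, -11.3, 0.1]
[-221.8, -93.9, 0.0] [-1.0, -11.3, 15.7]
```

move_arm(
  commands="-45 -19 0 0 -6 4 -1; -90 -38 0 0 -11.3 8 -1; -135 -57 0 0 -11.3 12 -1; -180 -76 0 -1 -11.3 15.7 -1; -222 -94 0 -1 -11.3 15.7 -1",
)

```text
t: 13.68
tcp_pos: [0.5437, -0.0992, 0.2374]
tool_rot: [0.665, 0.747, 0.001, -0.004]
force: [-0.1, 0.1, -0.0]
finger_gap: 0.195
gripper_force: 60.4
```

Run:
```python
from h import *
S=telemetry.sense();print(S['tcp_pos'],S['q'],S['force'],S['finger_gap'])
e=down(6.6)
rel([((537,-177,150),e),((537,-177,40),e),((537,-177,-38),e)])
```

```text
[ 0.54371247 -0.09916664  0.23735641] [-0.38509397  0.38820828  1.56492415  0.00437504  1.19539114 -0.50190467] [-0.11590265  0.11548562 -0.04124666] 0.19544806711841783
[-77.1, -15.3, 86.9] [-0.2, -0.4, 0.0]
[-77.9, -14.8, 196.9] [-0.2, -0.4, 0.0]
[-78.4, -14.5, 274.9] [-0.2, -0.4, 0.0]
```

move_arm(
  commands="-38 -8 30 0 0 0 -1; -77 -15 70 0 0 0 -1; -77 -15 110 0 0 0 -1; -78 -15 145 0 0 0 -1; -78 -15 175 0 0 0 -1",
)

```text
t: 14.3
tcp_pos: [0.5372, -0.1761, 0.061]
tool_rot: [0.665, 0.746, 0.001, -0.004]
force: [-0.3, 0.2, -0.2]
finger_gap: 0.196
gripper_force: 60.4
```

Run:
```python
from h import *
S=telemetry.sense();print(S['tcp_pos'],S['force'])
rel([((537,-177,-38),down(6.6))])
s=snap('wrist','w6')
im=s['image'];print(im[::80,::80].mean(2).astype(int).tolist() if 0 else '')
for n,c in(('c++',(62,122)),('c+-',(62,-122)),('c-+',(-62,122)),('c--',(-62,-122))):
    p=np.array([.55,-.222,.055])+c[0]*1e-3*np.array([.993,.115,0])+c[1]*1e-3*np.array([-.115,.993,0]);print(n,np.round(proj(s,p)))
```

```text
[ 0.53717228 -0.17605199  0.06098707] [-0.32214379  0.19544908 -0.23958944]
[-1.7, 0.2, 99.0] [-0.3, -0.4, -0.0]

c++ [446.  91.]
c+- [405. 431.]
c-+ [209.  91.]
c-- [242. 430.]
```

move_arm(
  commands="-1 0 22 0 -0.4 0 -1; -1 0 44 0 -0.4 0 -1; -1 0 64 0 -0.4 0 -1; -1 0 78 0 -0.4 0 -1; -1 0 85 0 -0.4 0 -1",
)

```text
t: 14.98
tcp_pos: [0.5383, -0.1772, -0.0223]
tool_rot: [0.665, 0.747, -0.001, -0.0]
force: [-0.2, -0.2, -0.6]
finger_gap: 0.201
gripper_force: 60.4
```

move_arm(
  commands="0 0 2 0 0 0 -1; 0 0 4 0 0 0 -1; 0 0 6 0 0 0 -1; 0 0 8 0 0 0 -1; 0 0 8 0 0 0 -1",
)

```text
t: 15.6
tcp_pos: [0.5393, -0.1779, -0.0261]
tool_rot: [0.665, 0.747, -0.001, 0.001]
force: [-3.7, 2.3, 21.4]
finger_gap: 0.197
gripper_force: 73.1
```

move_arm(
  commands="0 0 -3 0 0 0 -1; 0 0 -5 0 0 0 -1; 0 0 -5 0 0 0 -1; 0 0 -5 0 0 0 -1; 0 0 -5 0 0 0 -1",
  grip_force=30,
)

```text
t: 16.23
tcp_pos: [0.5385, -0.1775, -0.0251]
tool_rot: [0.665, 0.747, -0.001, -0.0]
force: [-0.6, 0.1, -0.5]
finger_gap: 0.195
gripper_force: 60.4
```

move_arm(
  commands="0 0 0 0 0 0 -0.55; 0 0 0 0 0 0 -0.4; 0 0 0 0 0 0 -0.2; 0 0 0 0 0 0 -0.1; 0 0 0 0 0 0 -0.1",
)

```text
t: 16.85
tcp_pos: [0.5388, -0.1776, -0.0247]
tool_rot: [0.665, 0.747, -0.001, 0.0]
force: [-0.4, -0.5, -0.4]
finger_gap: 0.45
gripper_force: 0.0
```

Run:
```python
from h import *
S=telemetry.sense();print(S['tcp_pos'],S['force'],S['finger_gap'])
```

```text
[ 0.53875215 -0.17763192 -0.02470045] [-0.40539102 -0.52085333 -0.35631184] 0.45029952608647245
```

Released. I'll rise straight up, well clear, and look.

move_arm(
  commands="0 0 -30 0 0 0 -0.1; 0 0 -70 0 0 0 -0.1; 0 0 -125 0 0 0 -0.1; 0 0 -185 0 0 0 -0.1; 0 0 -240 0 0 0 -0.1",
)

```text
t: 17.48
tcp_pos: [0.5389, -0.177, 0.2175]
tool_rot: [0.665, 0.747, -0.001, 0.0]
force: [-0.2, -0.3, -0.7]
finger_gap: 0.45
gripper_force: 0.0
```

move_arm(
  commands="50 0 -20 0 0 0 0; 100 0 -30 0 0 0 0; 150 0 -30 0 0 0 0; 200 0 -30 0 0 0 0; 200 0 -30 0 0 0 0",
)

```text
t: 18.1
tcp_pos: [0.5147, 0.0248, 0.2449]
tool_rot: [0.663, 0.748, -0.001, -0.001]
force: [0.1, 0.6, -0.6]
finger_gap: 0.501
gripper_force: 0.0
```

Run:
```python
from h import *
S=telemetry.sense();print(S['t'],S['tcp_pos'],S['force'])
s=snap('side','s9');t=snap('top','t9')
a=cv2.imread('pics/s9.png')[90:330,270:470];b=cv2.imread('pics/t9.png')[90:290,190:450]
o=np.zeros((480,800,3),np.uint8);o[:480,:400]=cv2.resize(a,(400,480),interpolation=cv2.INTER_CUBIC);o[:308,400:]=cv2.resize(b,(400,308),interpolation=cv2.INTER_CUBIC);cv2.imwrite('pics/c9.png',o)
```

```text
18.1 [0.5146835  0.02475765 0.2449449 ] [ 0.10985505  0.60795747 -0.6252308 ]
```

View pics/c9.png

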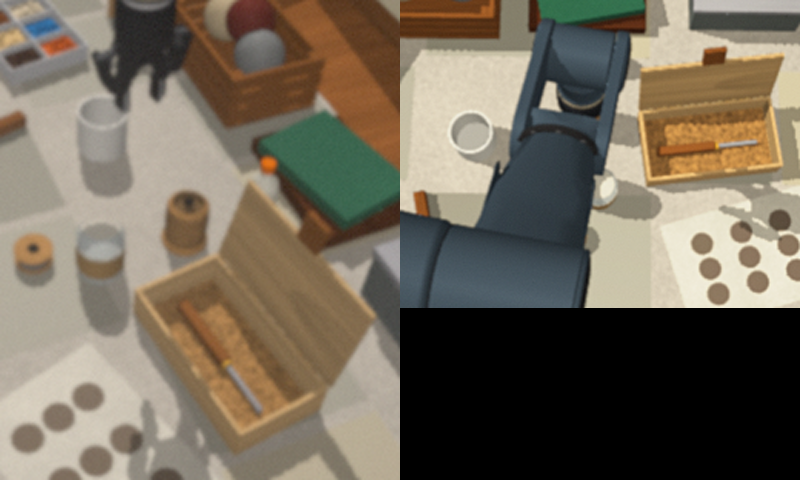

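The hook lies flat inside the open case, from crop (185,305) to (260,410). The lid leans back, the jar is upright, and the bystanders are in place.

```bash
python3 -c "
from station import ticket
print(ticket.sign_off())"
```

```text
the job is handed in; nothing more can be done
None
```

I handed the job in at about 18 s: the lid leans back open on its stop and the smaller rug hook lies flat inside the case, let go an estimated 10 mm above the floor. The white jar is upright where it stood and nothing around it was disturbed.

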